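# Hang the cleaned parts basket on the draining hook

### The job

Lift the wire basket out of the drained ultrasonic cleaner and hang it by the middle of its handle on the hook of the draining stand, so that it hangs there level and still. Keep it upright on the way, and leave the other things on the bench where they are.

Things in the scene. Friction and masses are not known exactly. Their poses are not given: they have to be found in the camera images.
- basket: Loose steel wire basket in the cleaner: 90 (x) x 130 (y) x 50 mm high, about 0.22 kg. Its rigid handle: two uprights at y = +-63 rise to a straight black strap along y, 130 long, 16 wide (x), 12 high, underside 110 and top 122 mm above the basket's bottom; on its middle stands a lifting grip, top at 162 mm. Half-turn symmetric. Origin: centre of underside, z up. Up to 7 mm, 0.06 rad off the well.
- handle_mid (a point): Middle of the underside of the handle strap, 110 mm above the basket's bottom: the part that should lie on the hook; axes as the basket. The opening from rim to strap is 60 mm high, 122 wide. The lifting grip on it, a black tab 12 thick (x) x 32 wide (y), spans 12 to 52 mm above this point; pinch it across its 12 mm from above (35 N is plenty), fingertips above the strap's top.
- cleaner: Ultrasonic cleaner, fixed: white housing 150 (x) x 200 (y) x 100 mm high with an open, empty well 120 x 170 mm, floor 30 mm above the bench; the basket's bottom must rise above 100 mm to come out. Origin: centre of its underside on the bench. Place and yaw change, left or right of the stand.
- stand: Draining stand, fixed, steel: shallow tray foot 200 x 130 x 12 mm, a post 16 mm thick and 167 mm high, and a flat bar hook, 30 mm wide, 8 thick, level from the post towards the stand's -x, top face 165 mm above the bench, with an upturned end 6 mm thick, 110 mm from the post. Nothing rises above the tip. Origin: foot of the post on the bench, z up; y runs across the hook. Place, yaw change.
- hook_seat (a point): Where the strap should lie, crosswise (basket's y along the stand's y): on top of the hook's level bar, 75 mm in front (-x) of the post's axis, 165 mm above the bench. There the basket clears the post and its bottom hangs 55 mm above the bench. Axes as the stand.
- hook_tip (a point): Top of the hook's upturned end, 35 mm further out (-x) than the seat and 18 mm higher (183 mm above the bench). The bar must enter the handle's opening: the strap passes over the tip, the basket's rim under the bar.
- cast: Bystander: a dental plaster cast, block 60 x 62 x 22 with a tooth arch to 35 high (sizes in mm). Origin: centre of its underside.
- spatula: Bystander: a plaster spatula, 170 long, lying down (sizes in mm). Origin: centre of its underside.
- jar: Bystander: a jar, 64 across, 90 high (sizes in mm). Origin: centre of its underside.
- bottle: Bystander: a plastic bottle, 56 across, 160 high (sizes in mm). Origin: centre of its underside.
- bowl: Bystander: a green mixing bowl, 120 across the rim, 60 high (sizes in mm). Origin: centre of its underside.
- mug: Bystander: a white mug, 76 across, 85 high, handle to its +y side (sizes in mm). Origin: centre of its underside.
- articulator: Bystander: a brass dental articulator with two plaster blocks, about 100 x 80 x 107 high (sizes in mm). Origin: centre of its underside.
Not all that is in view belongs to the job. What is shaped like the stand but yellow is not meant.

How it is judged:
By the outcome, as a careful person would: the job done as asked, in the order asked, and still so for the second after the job is handed in, with the robot touching nothing.
It also fails if it takes over 53 s, if anything falls off the work surface, if the arm or the gripper's body presses on something with over 40 N, if the wrist force passes 120 N, or if a joint passes its speed limit or range.

### The arm

A 7-joint arm with a two-finger parallel gripper is mounted at the origin on the work surface. World frame = base frame: x ahead of the robot, y to its left, z up, the work surface at z = 0. Lengths are in mm, angles in rad, forces in N, time in s.
With the tool pointing down it reaches from about 425 to 875 mm from the base axis. Payload 8.4 kg.
Tool frame: the origin (TCP) lies at the very end of the fingers, on their centre line; the grasp point (between the pads) lies bot.grip_depth behind it (bot.grip_depth is the distance from the TCP to the grasp point, in mm); z points along the fingers, y is the direction in which the jaws open and shut (so a half turn about z gives the same grasp; the last joint's range is limited). The gripper opens to 87 mm and grips with 3 to 60 N. Pads are 19 mm wide; open, the fingers measure 117 mm over their backs; the gripper's body (75 mm by 190 mm) begins 51 mm behind the grasp point.
Start: joints at [1.161, 0.333, 0.04, 1.465, -0.013, 1.343, -0.059], TCP at [198.761, -618.836, 222.546] pointing down, gripper open.
Joint ranges: [-2.58, 2.58], [-0.38, 2.09], [-1.3, 1.39], [0.25, 2.4], [-1.5, 4.64], [0.08, 2.09], [-2.65, 2.65]. Speed limits (rad/s): [2.22, 2.22, 2.79, 2.79, 3.14, 3.14, 3.14].

### API

Orientations are given as a 3x3 rotation matrix whose columns are the frame's x, y, z axes.
In Python, from bench import bot, imaging gives the robot as it stands.
- The arm moves only by the shell command python3 -m creep 'ROWS'. ROWS is text: rows parted by semicolons, each of 7 numbers parted by spaces: the opening in per cent of the stroke, from 0 (shut) to 100 (fully open), then the shift along the world's x, y, z in m, then the turn, a rotation vector about the world's x, y, z in degrees. A call has 1 to 20 rows; each row is the pose to reach, as a shift and turn from the pose commanded when the call began; what a row does not reach only later rows make up. A row lasts 1/12 s, in which the tool goes at most 41.7 mm and 7.16 degrees, less where a joint would pass 70% of its speed; a pose out of reach is approached as far as the arm can. A call with a gripper value outside its range is refused whole. The fingers move at their own pace and stop on an object; the grip force is fixed at half the most. Time passes only in rows, so rows that repeat a pose let the fingers close. It gives the time, the measured TCP pose, the force and the opening at its end, in the units of the state.
- bot.read_state(): the state, without advancing time (a new reading comes with each control period).
- imaging.grab_frame(name): name is "side" or "top" or "wrist"; returns a dict with "color" (420x560x3 uint8, blue, green, red), "fx", "fy", "cx", "cy" (pixels), "position" and "rotation" of the camera in the world; the wrist camera has in their place "hand_eye" (4x4, takes a point from camera to tool coordinates, whose origin is the TCP and whose axes are the flange's). Camera axes: x right, y up, looking along -z (the intrinsics and any distortion apply to the point x, -y, -z); pixel columns grow to the right and rows downward; lengths in mm; the calibration is good to about 2 mm. The wrist camera is an equidistant fisheye: a pixel r from the principal point sees the ray r / f radians off the axis. A picture is of the moment at which its call begins: read the wrist's pose just before it. There is no depth.
- bot.job_done(): hands the job in, once; it reports no verdict.
The state is a dict: "time": time; "joints": joint angles; "dq": joint speeds; "joint_efforts": joint torques, N m; "ee_pos": TCP position; "eef_rot": TCP orientation; "force": force on the tool from outside, world axes, zero at the start; "ft_torque": the same for the moment, N m; "opening": opening from 0.0 (shut) to 1.0 (fully open).
Only numpy, scipy, OpenCV 4.12 (cv2) and the standard library are available. Lean on these libraries where they do the work, as an engineer would, in place of code of your own. Each camera call takes 0.05 s, during which the arm holds its last target. There are 200 camera calls.

## Working session

There is one attempt and no reset: what is moved stays moved. The work goes in short steps, Python scripts to look and compute and a shell command to move; the robot and the scene stay as the last step left them, time stands still between calls to the robot, and variables do not carry over. Pictures are saved under pics/ and viewed, about 8 in all and at most 12, crops included, and the job is handed in when it is done.

```bash
mkdir -p pics; python3 - <<'E'
from bench import bot, imaging
import cv2
s=bot.read_state();print(s['time'],s['ee_pos'],s['eef_rot'],bot.grip_depth)
for n in("top","side"):
    f=imaging.grab_frame(n);cv2.imwrite(f"pics/{n}0.png",f["color"])
    print({k:v for k,v in f.items() if k!="color"})
E
```

```text
0.0 [ 198.61039992 -618.45155654  221.69060196] [[ 9.52114099e-01  3.05742437e-01 -5.51533336e-04]
 [ 3.05742922e-01 -9.52113029e-01  1.43055439e-03]
 [-8.77408906e-05 -1.53067842e-03 -9.99998825e-01]] 18.700000000000003
{'fx': 464.85396236722346, 'fy': 464.85396236722346, 'cx': 279.15394440154745, 'cy': 217.81949740193733, 'position': array([ 285.77919137,   13.19524806, 1590.93459908]), 'rotation': array([[-0.00679785,  0.98790049, -0.15494005],
       [-0.99997224, -0.00624311,  0.00406662],
       [ 0.0030501 ,  0.15496339,  0.9879155 ]])}
{'fx': 429.19382739892984, 'fy': 429.19382739892984, 'cx': 278.64603695337524, 'cy': 218.02364244838998, 'position': array([-227.00820181,  832.98664556,  962.88115283]), 'rotation': array([[-0.73539901,  0.418116  , -0.53326102],
       [-0.67750925, -0.43855441,  0.59046698],
       [ 0.01301972,  0.7955181 ,  0.60578993]])}
```

View pics/top0.png

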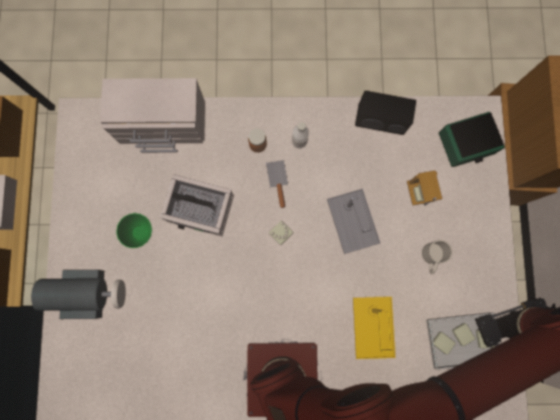

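View pics/side0.png

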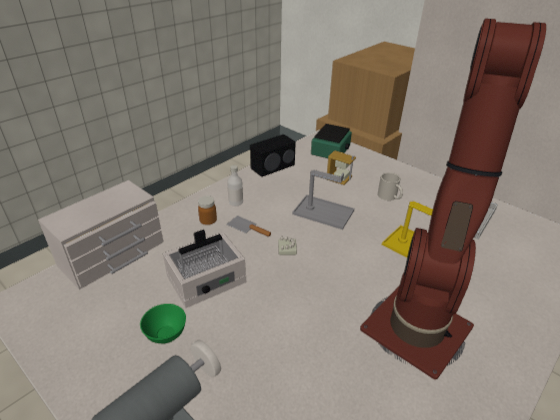

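The top view shows the cleaner at about (198,205), the grey stand at (354,220) and the yellow decoy at (375,327). The side view shows the grip at (200,238), the strap at about (200,245), and the grey post at (311,190) with its hook running to (345,180). Next I'll enlarge both.

```bash
python3 - <<'E'
import cv2
t=cv2.imread("pics/top0.png")
a=cv2.resize(t[165:255,155:245],None,fx=4.4,fy=4.4,interpolation=cv2.INTER_CUBIC)
b=cv2.resize(t[175:265,310:400],None,fx=4.4,fy=4.4,interpolation=cv2.INTER_CUBIC)
cv2.imwrite("pics/topc.png",cv2.convertScaleAbs(cv2.hconcat([a,b]),alpha=1.4))
s=cv2.imread("pics/side0.png")
a=cv2.resize(s[220:310,155:255],None,fx=4,fy=4,interpolation=cv2.INTER_CUBIC)
b=cv2.resize(s[150:240,275:375],None,fx=4,fy=4,interpolation=cv2.INTER_CUBIC)
cv2.imwrite("pics/sidec.png",cv2.convertScaleAbs(cv2.hconcat([a,b]),alpha=1.4))
E
```

```text
(no output)
```

View pics/topc.png

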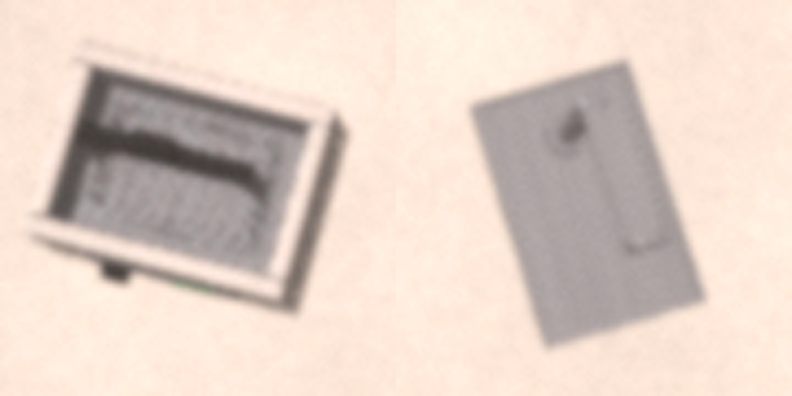

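View pics/sidec.png

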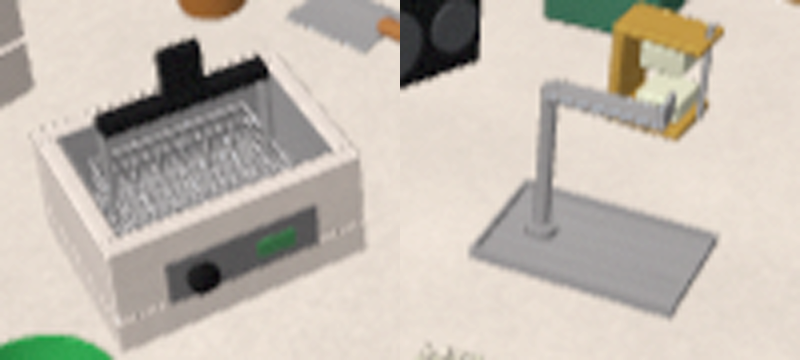

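```bash
cat > h.py <<'E'
import numpy as np
T=dict(f=464.854,cx=279.154,cy=217.819,p=np.array([285.779,13.195,1590.935]),R=np.array([[-0.00679785,0.98790049,-0.15494005],[-0.99997224,-0.00624311,0.00406662],[0.0030501,0.15496339,0.9879155]]))
S=dict(f=429.194,cx=278.646,cy=218.024,p=np.array([-227.008,832.987,962.881]),R=np.array([[-0.73539901,0.418116,-0.53326102],[-0.67750925,-0.43855441,0.59046698],[0.01301972,0.7955181,0.60578993]]))
def at(c,u,v,z):
    d=c['R']@np.array([(u-c['cx'])/c['f'],-(v-c['cy'])/c['f'],-1])
    return (c['p']+d*(z-c['p'][2])/d[2])[:2]
E
python3 - <<'E'
from h import *
np.set_printoptions(precision=1,suppress=True)
tl=lambda u,v,z:at(T,155+u/4.4,165+v/4.4,z)
tr=lambda u,v,z:at(T,310+(u-396)/4.4,175+v/4.4,z)
sl=lambda u,v,z:at(S,155+u/4,220+v/4,z)
sr=lambda u,v,z:at(S,275+(u-400)/4,150+v/4,z)
print("cleaner top",*[tl(*p,100) for p in[(80,45),(343,115),(293,298),(33,222)]])
print("cleaner side",*[sl(*p,100) for p in[(35,133),(232,35),(362,155),(108,257)]])
print("strap top",tl(90,135,152),tl(265,178,152),"side",sl(99,122,152),sl(265,66,152),"grip",sl(178,43,192))
print("tray top",*[tr(*p,12) for p in[(472,105),(628,62),(705,300),(548,348)]])
print("tray side",*[sr(*p,12) for p in[(528,183),(718,236),(670,314),(472,253)]])
print("tip",tr(648,245,180),sr(670,97,183),"post top",sr(550,88,167),"post base",sr(541,228,12))
E
```

```text
cleaner top [663.7 354.9] [609.  157.8] [472.1 193.3] [529.8 385.7]
cleaner side [663.  355.7] [646.4 178.8] [469.1 205. ] [521.3 396.2]
strap top [584.2 333.9] [552.1 208.1] side [586.4 346.7] [548.3 225.3] grip [574.  280.8]
tray top [ 598.8 -160.3] [ 632.6 -284.3] [ 443.7 -337.5] [ 407.2 -214.7]
tray side [ 627.3 -277. ] [ 440.8 -332.9] [ 404.1 -205.3] [ 591.3 -152.2]
tip [ 465.5 -262.1] [ 469.  -265.1] post top [ 569.8 -225.6] post base [ 570.  -227.3]
```

The stand is at about yaw 16° with its seat near (499,-250). The strap's middle is near (570,284) at yaw about -17°. I'll fly over the stand first, take a wrist look there, and turn the jaws on the way.

```bash
python3 -m creep '100 0.02 0.02 0.05 0 0 7;100 0.06 0.06 0.10 0 0 14;100 0.10 0.10 0.15 0 0 21;100 0.14 0.14 0.17 0 0 28;100 0.17 0.18 0.17 0 0 35;100 0.20 0.22 0.17 0 0 42;100 0.22 0.26 0.17 0 0 49;100 0.24 0.30 0.17 0 0 55;100 0.25 0.34 0.17 0 0 55;100 0.25 0.36 0.17 0 0 55;100 0.25 0.37 0.17 0 0 55;100 0.25 0.37 0.17 0 0 55;100 0.25 0.37 0.17 0 0 55;100 0.25 0.37 0.17 0 0 55;100 0.25 0.37 0.17 0 0 55'
python3 - <<'E'
from bench import bot, imaging
import cv2,numpy as np
s=bot.read_state();f=imaging.grab_frame("wrist");cv2.imwrite("pics/w1.png",f["color"])
np.savez("w1.npz",p=s['ee_pos'],R=s['eef_rot'],h=f['hand_eye'],k=[f['fx'],f['cx'],f['cy']])
print(s['time'],s['ee_pos'],s['eef_rot'],s['joints'],s['dq'],f['hand_eye'],f['fx'],f['cx'],f['cy'])
E
```

```text
time: 1.35
ee_pos: [448.8, -248.4, 392.5]
eef_rot: [[0.294, 0.956, -0.0], [0.956, -0.294, -0.0], [-0.0, -0.0, -1.0]]
force: [-0.6, -0.8, -0.6]
opening: 0.996
1.35 [ 448.83205656 -248.41393694  392.45117947] [[ 2.94081270e-01  9.55780353e-01 -3.52142486e-04]
 [ 9.55780333e-01 -2.94081379e-01 -3.13333422e-04]
 [-4.03036476e-04 -2.44425372e-04 -9.99999889e-01]] [ 0.77041489  0.03615819 -0.36228015  1.4758097   0.01326466  1.6321633
  0.11066813] [ 0.02312533  0.01202434  0.03691969 -0.00200111  0.00831813 -0.00098059
  0.00535239] [[ 7.87812931e-05  9.66154897e-01  2.57962613e-01  6.95672663e+01]
 [ 9.99999913e-01  2.94357013e-05 -4.15644469e-04  1.52300992e-02]
 [-4.09170249e-04  2.57962623e-01 -9.66154810e-01 -1.63008624e+02]
 [ 0.00000000e+00  0.00000000e+00  0.00000000e+00  1.00000000e+00]] 325.19226210127806 278.95490933580027 214.81108166283178
```

View pics/w1.png

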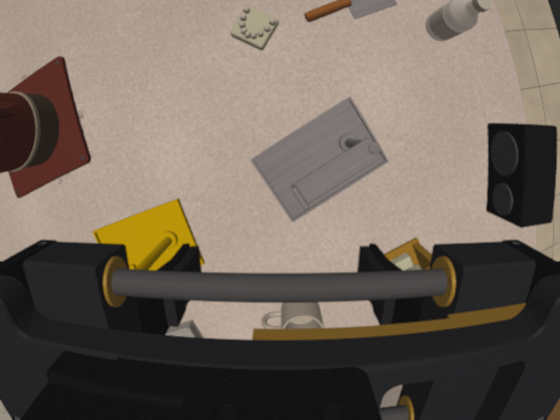

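The wrist view shows the grey stand, with its tip at about (299,196), post top at (375,148) and tray corners at (252,160), (350,99), (386,160) and (293,219).

```bash
cat >> h.py <<'E'
def wr(fn,u,v,z):
    d=np.load(fn);f,cx,cy=d['k'];x,y=u-cx,v-cy;r=np.hypot(x,y);t=r/f
    c=np.array([np.sin(t)*x/r,-np.sin(t)*y/r,-np.cos(t)])
    o=d['R']@d['h'][:3,3]+d['p'];w=d['R']@d['h'][:3,:3]@c
    return (o+w*(z-o[2])/w[2])[:2]
E
python3 - <<'E'
from h import *
np.set_printoptions(precision=1,suppress=True)
w=lambda *a:wr("w1.npz",*a)
print("tip",w(299,196,183),"posttop",w(375,148,167),"base",w(346,142,12))
c=[w(*p,12) for p in[(252,160),(350,99),(386,160),(293,219)]];print(*c)
for a,b in((0,1),(3,2)): print(np.degrees(np.arctan2(*(c[b]-c[a])[::-1])),np.linalg.norm(c[b]-c[a]))
print(at(T,374,297,0),at(T,356,357,0),at(T,281,233,20))
import cv2
i=cv2.imread("pics/w1.png")[80:230,240:400];cv2.imwrite("pics/w1c.png",cv2.convertScaleAbs(cv2.resize(i,None,fx=4,fy=4,interpolation=cv2.INTER_CUBIC),alpha=1.3))
E
```

```text
tip [ 469.3 -262.2] posttop [ 576.  -234.9] base [ 571.7 -232.8]
[ 411.5 -216.8] [ 598.9 -164.4] [ 632.8 -281.4] [ 447.8 -335.2]
15.605210153001744 194.5534224481515
16.211733221521 192.59862759383353
[ 262.7 -311.7] [  67.3 -244.6] [479.8   0.8]
```

View pics/w1c.png

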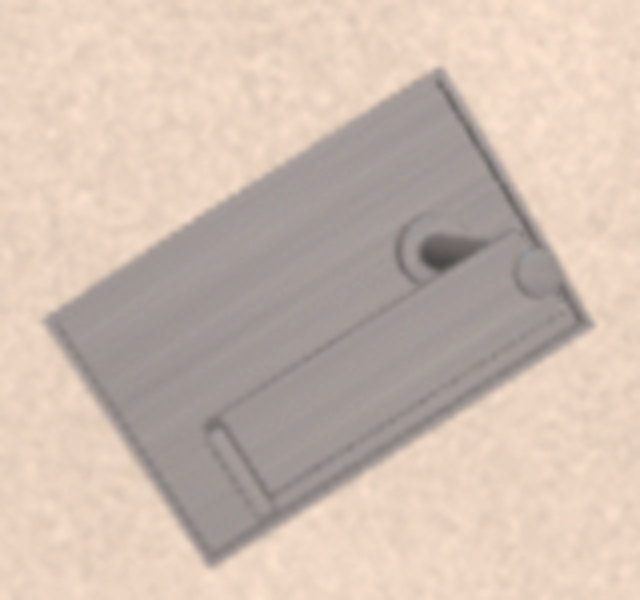

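```bash
python3 -m creep '100 0.01 0.03 0 0 0 0;100 0.02 0.07 0 0 0 0;100 0.03 0.11 -0.01 0 0 0;100 0.04 0.15 -0.02 0 0 0;100 0.05 0.19 -0.03 0 0 0;100 0.06 0.23 -0.04 0 0 0;100 0.07 0.27 -0.05 0 0 0;100 0.08 0.31 -0.05 0 0 0;100 0.08 0.35 -0.05 0 0 0;100 0.08 0.37 -0.05 0 0 0;100 0.08 0.38 -0.05 0 0 0;100 0.08 0.38 -0.05 0 0 0;100 0.08 0.38 -0.05 0 0 0;100 0.08 0.38 -0.05 0 0 0'
python3 - <<'E'
from bench import bot, imaging
import cv2,numpy as np
s=bot.read_state();f=imaging.grab_frame("wrist");cv2.imwrite("pics/w2.png",f["color"])
np.savez("w2.npz",p=s['ee_pos'],R=s['eef_rot'],h=f['hand_eye'],k=[f['fx'],f['cx'],f['cy']])
print(s['time'],s['ee_pos'])
i=f["color"][20:260,150:410];cv2.imwrite("pics/w2c.png",cv2.convertScaleAbs(cv2.resize(i,None,fx=2.5,fy=2.5,interpolation=cv2.INTER_CUBIC),alpha=1.3))
E
```

```text
time: 2.57
ee_pos: [529.4, 128.3, 342.3]
eef_rot: [[0.299, 0.954, -0.0], [0.954, -0.299, -0.001], [-0.001, -0.0, -1.0]]
force: [1.3, -1.3, -0.1]
opening: 0.998
2.5667 [529.41289035 128.30028    342.28766398]
```

View pics/w2c.png

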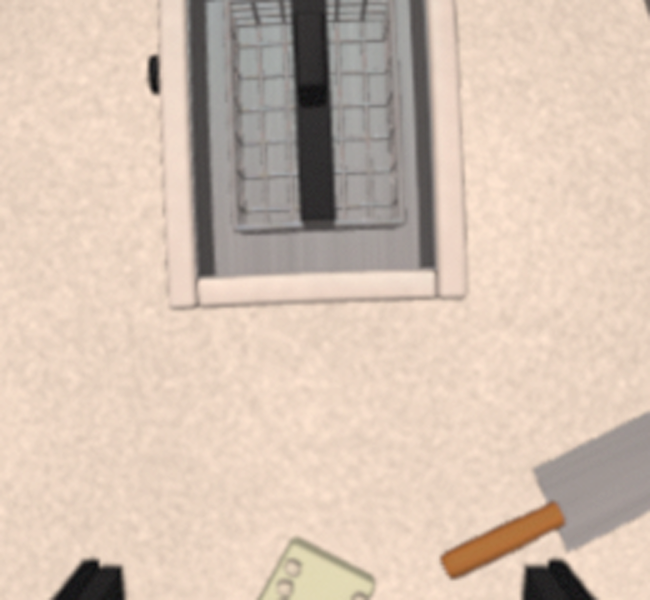

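The crop shows the strap's near end at (318,220), the near top edge of the grip at (312,86) and its far edge at about (309,10).

```bash
python3 - <<'E'
from h import *
np.set_printoptions(precision=1,suppress=True)
w=lambda u,v,z:wr("w2.npz",150+u/2.5,20+v/2.5,z)
e=w(318,220,152);n=w(312,86,192);f=w(310,10,192)
print(e,n,f,w(301,220,152),w(335,220,152))
l=w(308,130,152);print("strap dir",np.degrees(np.arctan2(*(w(316,130,152)-e)[::-1])))
d=(n-e);print(np.linalg.norm(d),np.degrees(np.arctan2(d[1],d[0])), "mid from end",e+d/np.linalg.norm(d)*65,"mid from grip",n+d/np.linalg.norm(d)*16)
for u,v in((170,308),(466,297)):print(w(u,v,100))
E
```

```text
[555.7 217.8] [568.7 266.4] [577.4 296.9] [548.7 220. ] [562.6 215.7]
strap dir 73.8262950000641
50.302114211118756 74.97146852283872 mid from end [572.5 280.6] mid from grip [572.9 281.9]
[472.9 202.5]
[615.7 163.4]
```

The end and grip estimates agree: the strap's middle is at (572.7,281.3), with the jaws at -15.5°. I'll go down over the grip and close.

```bash
python3 -m creep '100 0.01 0.035 -0.02 0 0 1;100 0.02 0.07 -0.04 0 0 2;100 0.03 0.105 -0.06 0 0 2;100 0.04 0.135 -0.08 0 0 2;100 0.044 0.15 -0.10 0 0 2;100 0.044 0.15 -0.11 0 0 2;100 0.044 0.15 -0.115 0 0 2;100 0.044 0.15 -0.12 0 0 2;100 0.044 0.15 -0.13 0 0 2;100 0.044 0.15 -0.14 0 0 2;100 0.044 0.15 -0.15 0 0 2;100 0.044 0.15 -0.16 0 0 2;100 0.044 0.15 -0.17 0 0 2;100 0.044 0.15 -0.178 0 0 2;100 0.044 0.15 -0.182 0 0 2;100 0.044 0.15 -0.182 0 0 2;100 0.044 0.15 -0.182 0 0 2;100 0.044 0.15 -0.182 0 0 2'
python3 -m creep '0 0 0 0 0 0 0;0 0 0 0 0 0 0;0 0 0 0 0 0 0;0 0 0 0 0 0 0;0 0 0 0 0 0 0;0 0 0 0 0 0 0;0 0 0 0 0 0 0;0 0 0 0 0 0 0;0 0 0 0 0 0 0;0 0 0 0 0 0 0;0 0 0 0 0 0 0;0 0 0 0 0 0 0'
```

```text
time: 4.12
ee_pos: [573.0, 281.5, 161.1]
eef_rot: [[0.262, 0.965, 0.001], [0.965, -0.262, 0.0], [0.001, 0.001, -1.0]]
force: [0.2, -0.5, -0.1]
opening: 1.001
time: 5.12
ee_pos: [572.7, 281.2, 160.5]
eef_rot: [[0.262, 0.965, -0.0], [0.965, -0.262, -0.0], [-0.0, -0.0, -1.0]]
force: [-0.6, -0.1, 0.1]
opening: 0.172
```

```bash
python3 -m creep '0 0 0 0 0 0 0;0 0 0 0 0 0 0;0 0 0 0 0 0 0;0 0 0 0.003 0 0 0;0 0 0 0.007 0 0 0;0 0 0 0.013 0 0 0;0 0 0 0.02 0 0 0;0 0 0 0.03 0 0 0;0 0 0 0.04 0 0 0;0 0 0 0.05 0 0 0;0 0 0 0.06 0 0 0;0 0 0 0.07 0 0 0;0 0 0 0.08 0 0 0;0 0 0 0.09 0 0 0;0 0 0 0.10 0 0 0;0 0 0 0.107 0 0 0;0 0 0 0.11 0 0 0;0 0 0 0.11 0 0 0;0 0 0 0.11 0 0 0'
python3 - <<'E'
from bench import bot, imaging
import cv2,numpy as np
f=imaging.grab_frame("side")["color"][120:320,120:300];w=imaging.grab_frame("wrist")["color"]
cv2.imwrite("pics/lift.png",cv2.hconcat([cv2.resize(f,(378,420)),cv2.resize(w,(420,315)) if 0 else w[:, 70:490]]))
E
```

```text
time: 6.7
ee_pos: [572.7, 281.1, 270.3]
eef_rot: [[0.262, 0.965, -0.0], [0.965, -0.262, -0.0], [-0.0, -0.0, -1.0]]
force: [-0.5, 0.4, -3.2]
opening: 0.136
```

View pics/lift.png

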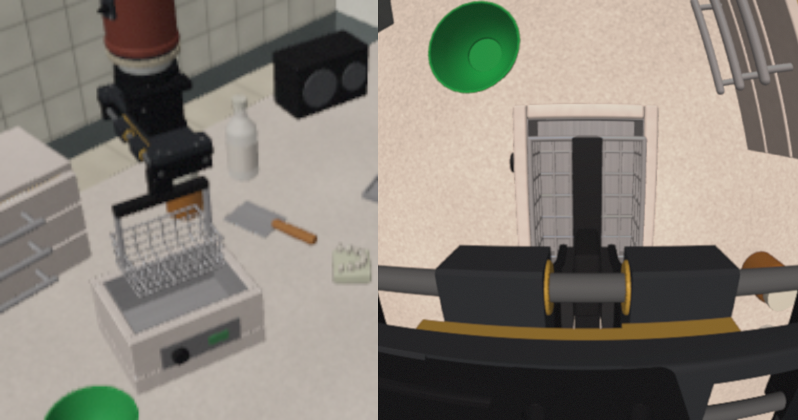

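The basket hangs level in the grip, and the opening of 11.9 mm matches the 12 mm tab. I'll carry it high to in front of the hook, turning +31°.

```bash
python3 -m creep '0 0 0 0.005 0 0 0;0 0 -0.003 0.015 0 0 0;0 -0.003 -0.01 0.025 0 0 0;0 -0.006 -0.02 0.035 0 0 1;0 -0.01 -0.035 0.045 0 0 2;0 -0.016 -0.053 0.053 0 0 3;0 -0.022 -0.074 0.058 0 0 4;0 -0.03 -0.099 0.06 0 0 5.5;0 -0.038 -0.125 0.06 0 0 7;0 -0.046 -0.151 0.06 0 0 8.5;0 -0.054 -0.178 0.06 0 0 10;0 -0.062 -0.205 0.06 0 0 11.5;0 -0.07 -0.232 0.06 0 0 13;0 -0.078 -0.259 0.06 0 0 14.5;0 -0.086 -0.286 0.06 0 0 16;0 -0.094 -0.312 0.06 0 0 17.5;0 -0.102 -0.336 0.06 0 0 19;0 -0.109 -0.358 0.06 0 0 20;0 -0.114 -0.376 0.06 0 0 21;0 -0.118 -0.39 0.06 0 0 21.5'
python3 -m creep '0 -0.003 -0.008 0 0 0 0.5;0 -0.007 -0.02 0 0 0 1.5;0 -0.013 -0.038 0 0 0 2.5;0 -0.02 -0.06 0 0 0 3.5;0 -0.027 -0.085 0 0 0 4.5;0 -0.034 -0.11 0 0 0 6;0 -0.041 -0.133 0 0 0 7.5;0 -0.047 -0.152 0 0 0 8.5;0 -0.051 -0.165 0 0 0 9.2;0 -0.053 -0.172 0 0 0 9.6;0 -0.053 -0.174 0 0 0 9.6;0 -0.053 -0.174 0 0 0 9.6;0 -0.053 -0.174 0 0 0 9.6;0 -0.053 -0.174 0 0 0 9.6'
```

```text
time: 8.47
ee_pos: [453.9, -110.8, 331.9]
eef_rot: [[-0.109, 0.994, 0.001], [0.994, 0.109, -0.001], [-0.001, 0.001, -1.0]]
force: [-0.3, 0.4, -2.3]
opening: 0.132
time: 9.63
ee_pos: [402.3, -281.7, 330.8]
eef_rot: [[-0.276, 0.961, 0.0], [0.961, 0.276, 0.0], [-0.0, 0.0, -1.0]]
force: [-0.2, -0.2, -2.6]
opening: 0.136
```

```bash
python3 -m creep '0 0 0 -0.004 0 0 0;0 0 0 -0.01 0 0 0;0 0 0 -0.02 0 0 0;0 0 0 -0.032 0 0 0;0 0 0 -0.045 0 0 0;0 0 0 -0.058 0 0 0;0 0 0 -0.07 0 0 0;0 0 0 -0.082 0 0 0;0 0 0 -0.093 0 0 0;0 0 0 -0.102 0 0 0;0 0 0 -0.108 0 0 0;0 0 0 -0.111 0 0 0;0 0 0 -0.111 0 0 0;0 0 0 -0.111 0 0 0;0 0 0 -0.111 0 0 0'
python3 - <<'E'
from bench import bot, imaging
import cv2,numpy as np
f=imaging.grab_frame("side")["color"][110:260,270:430]
cv2.imwrite("pics/pre.png",cv2.convertScaleAbs(cv2.resize(f,None,fx=4,fy=4,interpolation=cv2.INTER_CUBIC),alpha=1.3))
E
```

```text
time: 10.88
ee_pos: [402.1, -283.0, 220.2]
eef_rot: [[-0.274, 0.962, 0.001], [0.962, 0.274, -0.001], [-0.001, 0.001, -1.0]]
force: [-0.0, 0.5, -2.2]
opening: 0.136
```

View pics/pre.png

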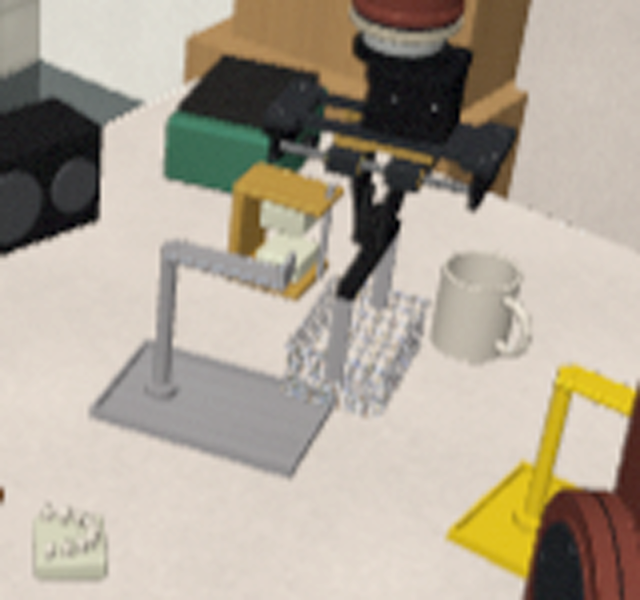

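In front of the hook, the strap's near end is at crop (346,287) and the tip top at (288,256). I'll check both against the model before entering.

```bash
python3 - <<'E'
from h import *
def pr(p):
    c=S['R'].T@(np.array(p)-S['p']);u=S['cx']+S['f']*c[0]/-c[2];v=S['cy']-S['f']*c[1]/-c[2];return (u-270)*4,(v-110)*4
x,y=402,-283
for z in(200,212):print("strap end",pr((x-65*.274,y+65*.962,z)))
print("tip",pr((469.5,-264,183)),"tip +y edge",pr((469.5-4,-264+14.4,183)),"seat",pr((503,-254,165)))
E
```

```text
strap end (np.float64(344.2136527972184), np.float64(297.36442900606426))
strap end (np.float64(346.00935093875114), np.float64(284.98368919127734))
tip (np.float64(288.77852433840144), np.float64(257.2644707341358)) tip +y edge (np.float64(282.7044516278945), np.float64(265.2684047953978)) seat (np.float64(249.06823334246383), np.float64(265.2294707285996))
```

The model agrees to about 1 mm. I'll enter 105 mm along the hook axis.

```bash
python3 -m creep '0 0.002 0.001 0 0 0 0;0 0.006 0.002 0 0 0 0;0 0.012 0.003 0 0 0 0;0 0.02 0.006 0 0 0 0;0 0.028 0.008 0 0 0 0;0 0.036 0.010 0 0 0 0;0 0.044 0.013 0 0 0 0;0 0.052 0.015 0 0 0 0;0 0.06 0.017 0 0 0 0;0 0.068 0.020 0 0 0 0;0 0.076 0.022 0 0 0 0;0 0.084 0.024 0 0 0 0;0 0.091 0.026 0 0 0 0;0 0.097 0.028 0 0 0 0;0 0.1 0.029 0 0 0 0;0 0.101 0.029 0 0 0 0;0 0.101 0.029 0 0 0 0;0 0.101 0.029 0 0 0 0;0 0.101 0.029 0 0 0 0'
python3 -m creep '0 0 0 -0.002 0 0 0;0 0 0 -0.006 0 0 0;0 0 0 -0.011 0 0 0;0 0 0 -0.016 0 0 0;0 0 0 -0.021 0 0 0;0 0 0 -0.025 0 0 0;0 0 0 -0.028 0 0 0;0 0 0 -0.030 0 0 0;0 0 0 -0.031 0 0 0;0 0 0 -0.032 0 0 0;0 0 0 -0.032 0 0 0;0 0 0 -0.032 0 0 0'
```

```text
time: 12.52
ee_pos: [502.4, -254.1, 219.6]
eef_rot: [[-0.274, 0.962, -0.0], [0.962, 0.274, -0.0], [-0.0, -0.0, -1.0]]
force: [-0.2, -0.8, -2.5]
opening: 0.135
time: 13.52
ee_pos: [502.8, -253.9, 187.7]
eef_rot: [[-0.274, 0.962, 0.0], [0.962, 0.274, -0.0], [-0.0, 0.0, -1.0]]
force: [-0.1, -1.1, -2.6]
opening: 0.133
```

Next I'll lower in 1 mm steps until the weight comes off.

```bash
python3 -m creep '0 0 0 -0.001 0 0 0;0 0 0 -0.001 0 0 0;0 0 0 -0.002 0 0 0;0 0 0 -0.002 0 0 0;0 0 0 -0.002 0 0 0;0 0 0 -0.002 0 0 0'
python3 -m creep '0 0 0 -0.001 0 0 0;0 0 0 -0.001 0 0 0;0 0 0 -0.001 0 0 0;0 0 0 -0.001 0 0 0;0 0 0 -0.001 0 0 0'
```

```text
time: 14.02
ee_pos: [502.8, -253.8, 185.6]
eef_rot: [[-0.274, 0.962, -0.0], [0.962, 0.274, 0.0], [0.0, -0.0, -1.0]]
force: [-0.2, 0.2, -2.6]
opening: 0.135
time: 14.43
ee_pos: [502.9, -253.9, 185.3]
eef_rot: [[-0.274, 0.962, 0.0], [0.962, 0.274, -0.0], [-0.001, 0.0, -1.0]]
force: [-3.3, 2.2, 5.9]
opening: 0.135
```

It is seated, with +6 N of contact. I'll ease off slightly, open gently and pause.

```bash
python3 -m creep '0 0 0 0.0005 0 0 0;0 0 0 0.0005 0 0 0;0 0 0 0.0005 0 0 0;20 0 0 0.0005 0 0 0;20 0 0 0.0005 0 0 0;25 0 0 0.0005 0 0 0;25 0 0 0.0005 0 0 0;30 0 0 0.0005 0 0 0;40 0 0 0.0005 0 0 0;50 0 0 0.0005 0 0 0;60 0 0 0.0005 0 0 0;60 0 0 0.0005 0 0 0;60 0 0 0.0005 0 0 0;60 0 0 0.0005 0 0 0;60 0 0 0.0005 0 0 0'
python3 - <<'E'
from bench import bot, imaging
import cv2,numpy as np
f=imaging.grab_frame("side")["color"][110:260,250:410];w=imaging.grab_frame("wrist")["color"][:,70:490]
cv2.imwrite("pics/hang.png",cv2.hconcat([cv2.resize(f,(380,356),interpolation=cv2.INTER_CUBIC),cv2.resize(w,(356,356))]))
E
```

```text
time: 15.68
ee_pos: [502.8, -253.8, 185.1]
eef_rot: [[-0.274, 0.962, -0.0], [0.962, 0.274, -0.0], [-0.0, -0.0, -1.0]]
force: [-0.2, 0.3, 1.0]
opening: 0.594
```

View pics/hang.png

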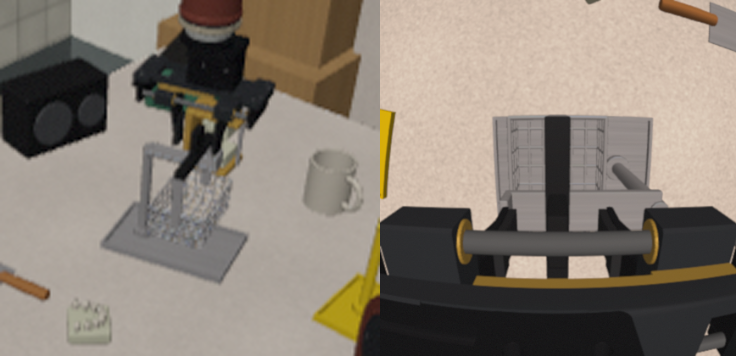

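The basket hangs on the bar, level and square, with the jaws clear of the tab. I'll rise straight up, let it settle, and check.

```bash
python3 -m creep '60 0 0 0.003 0 0 0;60 0 0 0.01 0 0 0;60 0 0 0.02 0 0 0;60 0 0 0.03 0 0 0;60 0 0 0.04 0 0 0;60 0 0 0.055 0 0 0;60 0 0 0.075 0 0 0;60 0 0 0.10 0 0 0;60 0 0 0.125 0 0 0;60 -0.01 0.02 0.15 0 0 0;60 -0.02 0.05 0.16 0 0 0;60 -0.03 0.08 0.16 0 0 0;60 -0.04 0.11 0.16 0 0 0;60 -0.04 0.14 0.16 0 0 0;60 -0.04 0.17 0.16 0 0 0;60 -0.04 0.18 0.16 0 0 0;60 -0.04 0.18 0.16 0 0 0;60 -0.04 0.18 0.16 0 0 0;60 -0.04 0.18 0.16 0 0 0;60 -0.04 0.18 0.16 0 0 0'
python3 -m creep '60 0 0 0 0 0 0;60 0 0 0 0 0 0;60 0 0 0 0 0 0;60 0 0 0 0 0 0;60 0 0 0 0 0 0;60 0 0 0 0 0 0;60 0 0 0 0 0 0;60 0 0 0 0 0 0;60 0 0 0 0 0 0;60 0 0 0 0 0 0;60 0 0 0 0 0 0;60 0 0 0 0 0 0'
python3 - <<'E'
from bench import bot, imaging
import cv2,numpy as np
a=imaging.grab_frame("side")["color"];t=imaging.grab_frame("top")["color"]
for i in range(10): b=imaging.grab_frame("side")["color"]
print("moved px",(cv2.absdiff(a,b).max(2)[110:260,250:340]>25).sum())
f=a[130:250,265:375]
cv2.imwrite("pics/end.png",cv2.hconcat([cv2.convertScaleAbs(cv2.resize(f,(385,420),interpolation=cv2.INTER_CUBIC),alpha=1.3),cv2.resize(t[150:270,300:410],(385,420),interpolation=cv2.INTER_CUBIC)]))
E
```

```text
time: 17.45
ee_pos: [462.8, -75.4, 345.1]
eef_rot: [[-0.272, 0.962, -0.0], [0.962, 0.272, 0.0], [0.0, -0.0, -1.0]]
force: [-0.3, 0.1, -0.4]
opening: 0.598
time: 18.45
ee_pos: [462.8, -73.8, 345.1]
eef_rot: [[-0.274, 0.962, -0.0], [0.962, 0.274, -0.0], [-0.0, -0.0, -1.0]]
force: [-0.1, 0.1, 0.8]
opening: 0.6
moved px 2
```

View pics/end.png

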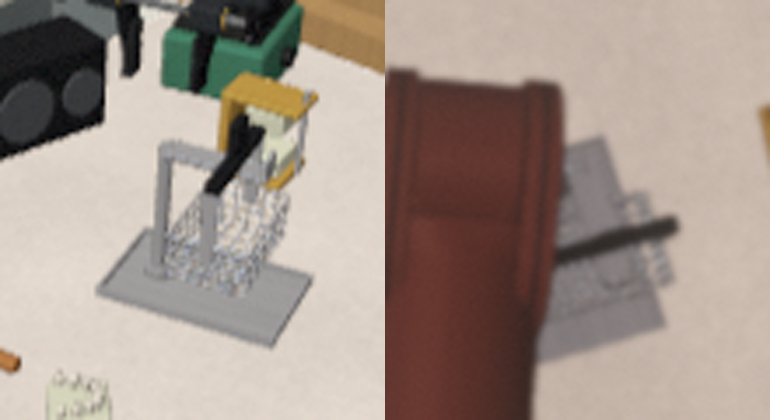

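The basket hangs crosswise inside the hook's tip, with the arm clear and nothing else moved. One numeric check of level, and then I'll hand in.

```bash
python3 - <<'E'
from h import *
from bench import bot
def pr(p):
    c=S['R'].T@(np.array(p)-S['p']);return np.array([(S['cx']+S['f']*c[0]/-c[2]-265)*3.5,(S['cy']-S['f']*c[1]/-c[2]-130)*3.5])
y=np.array([-.274,.962]);m=np.array([503,-254])
n=pr((*(m+65*y),177));f=pr((*(m-65*y),177));print("near",n,"far",f)
if np.abs(n-[211,183]).max()<9 and np.abs(f-[262,129]).max()<9: bot.job_done();print("handed in")
E
```

```text
near [212.39630173 182.75046234] far [259.15482016 122.80982925]
the job is handed in; nothing more can be done
handed in
```

The basket came out of the cleaner by its lifting grip, stayed upright on the way, and now hangs by the middle of its handle on the grey stand's hook. I handed the job in at about 19 s of the 53 s allowed.

What the last checks showed:
- **Placing:** the strap's near end was within about 0.5 pixel of where a level strap on the seat should appear. The far end, read by eye in a crop where the articulator stands behind it, differed by about 2 pixels (roughly 3–4 mm). That could be reading error or a slight tilt.
- **Stillness:** only 2 pixels in the basket's area changed between pictures taken 0.5 s apart.
- **Contact:** the arm is clear of the basket and the tool force reads near zero. The highest reading I saw was about 7 N, when the strap touched the hook.
- **Other things on the bench:** the articulator, cast and spatula that showed in the last close-up looked undisturbed. I did not re-measure the other things, some of which were outside that view.

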